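# Weight the phone mast and hold it up at its second stop

## Task

Set up the little telescoping phone mast on the chopping board: thread the two steel ballast rings down over it, the wide ring first and the narrow one on top of it, each lying flat and fully home. Then squeeze the button in the mast's head and pull the head straight up, past the first stop to the second, and finish still gripping it there, fully extended: it sinks back if you let go. Leave the other things on the board where they are.

Things in the scene. Friction and masses are not known exactly. Their poses are not given: they have to be found in the camera images.
- foot: the mast's foot, fixed to the board: a dark steel disc 90 mm across and 20 mm high, origin at the centre of its underside on the board (board top 18 mm above the work surface), z up. From the disc's centre rises a fixed aluminium collar 28 mm across and 34 mm high (bevelled at the top); the mast's head sits on the collar when the mast is down. Overall the collapsed mast stands 61 mm above the disc.
- seat (a point): centre of the foot disc's upper face (20 mm above the foot's underside): the wide ring's underside lies here when home
- head: the mast's head, a black plastic block 18 mm (its x) by 20 mm (its y) and 24 mm high with a 3 mm bevelled cap on top; origin at the centre of its underside, z up. It cannot turn relative to the foot; it moves only straight up and down. Its y axis points out of the face that holds the button. It and its button pass through the rings' holes.
- head_grip (a point): point on the head's vertical axis at the height of the button's centre, 15 mm above the head's underside (mast down: 49 mm above the foot disc, 17 mm above the top of the two seated rings). Grip here with one finger on the button and the other on the opposite face, closing along the head's y axis.
- button (a joint): the grey squeeze button in the head's +y face, 10 mm wide, 14 mm high, standing 3.5 mm out of the face: 0 = out, 0.0035 = flush. The spring needs about 3 N to start and 6 N when flush. The catch that locks the mast down is free from about 0.0025 m on; unless the button is held in at the start of the pull, the mast does not rise. Any firm grip (20 to 60 N) holds it flush.
- upper_section (a joint): the upper tube, which carries the head, out of the lower one: 0 = down, 0.040 m = first stop. Return spring pulls down with 2 to 3 N; it moves first.
- lower_section (a joint): the lower tube out of the collar: 0 = down, 0.040 m = fully out. Return spring pulls down with 5 to 6 N, so it moves once the upper tube is at the first stop. Both at 0.040 (head 80 mm up) is the second stop, a hard end.
- ring_wide: wide steel ballast ring, 64 mm outside, 34 mm hole, 16 mm high, about 0.28 kg; origin at the centre of its underside, lying flat on the board, z up. It slides freely down the mast.
- ring_wide_mid (a point): centre of the wide ring, half-way up (8 mm above its underside)
- ring_narrow: narrow steel ballast ring, 50 mm outside, 34 mm hole, 16 mm high, about 0.13 kg; origin at the centre of its underside, lying flat on the board, z up. It slides freely down the mast.
- ring_narrow_mid (a point): centre of the narrow ring, half-way up (8 mm above its underside)
- ramekin: bystander: white ceramic ramekin, 84 mm across, 48 mm high, with fine-liners standing in it to 110 mm; origin at the centre of its underside
- tape_dispenser: bystander: clear tape dispenser with a spring clip, 45 by 120 mm, 66 mm high; origin at the centre of its underside
- pen_tray: bystander: matte black pen tray, 58 by 200 mm, 22 mm high; origin at the centre of its underside
- pine_block: bystander: pine block 45 by 65 mm, 35 mm high; origin at the centre of its underside
Not all that is in view belongs to the job. Leave any brown look-alike of the ring_narrow alone. What is shaped like the ring_wide but black is not meant.

How it is judged (in metres and radians):
On the way, in this order (a step that is already met when the one before it is completed fails the run):
1. the wide ring lies home on the foot, let go (z of ring_wide_mid in the frame of foot between 0.025 and 0.031 m and horizontal distance between ring_wide_mid and seat below 0.006 m and angle between ring_wide_mid's own z axis and vertical below 0.12 rad and contact force between the fingers and ring_wide below 0.5 N), for 0.2 s.
2. the narrow ring lies home on the wide one, let go (z of ring_wide_mid in the frame of foot between 0.025 and 0.031 m and horizontal distance between each of ring_wide_mid, ring_narrow_mid and seat below 0.006 m and angle between each of ring_wide_mid, ring_narrow_mid's own z axis and vertical below 0.12 rad and z of ring_narrow_mid in the frame of foot between 0.041 and 0.047 m and contact force between the fingers and ring_narrow below 0.5 N), for 0.2 s.
At the end, for the whole second after the job is handed in: Both rings lie flat on the foot within 3 mm of fully home (wide below, narrow on it), untouched by the fingers; both mast sections are out to within 3 mm of their 40 mm stops, and the fingers still grip the head (more than 4 N) with the mast at rest, through the last second (all of step 2 and value of joint each of upper_section, lower_section above 0.037 m and contact force between the fingers and head above 4 N and linear speed of head below 0.02 m/s and contact force between the fingers and ring_wide below 0.5 N); the arm keeps its last pose, push and grip.
It fails at once if the mast was raised before the narrow ring was threaded on it (value of joint upper_section above 0.015 m and horizontal distance between ring_narrow_mid and seat above 0.02 m).
It fails at once if a bystander was moved by more than 25 mm (distance of any of ramekin, tape_dispenser, pen_tray, pine_block from where it was at the start of the episode above 0.025 m).
It also fails if it takes over 64 s, if anything falls off the work surface, if the arm or the gripper's body presses on something with over 40 N, if the wrist force passes 120 N, or if a joint passes its speed limit or range.

## Robot

A 7-joint arm with a two-finger parallel gripper is mounted at the origin on the work surface. World frame = base frame: x ahead of the robot, y to its left, z up, the work surface at z = 0. Lengths are in m, angles in degrees, forces in N, time in s.
With the tool pointing down it reaches from about 0.375 to 0.925 m from the base axis. Payload 3.1 kg.
Tool frame: the origin (TCP) lies midway between the tips of the shut fingers; the grasp point (between the pads) lies 19 mm behind it; z points along the fingers, y is the direction in which the jaws open and shut (so a half turn about z gives the same grasp; the last joint's range is limited). The gripper opens to 85 mm and grips with 20 to 120 N. Pads are 22 mm wide; open, the fingers measure 114 mm over their backs; the gripper's body (76 mm by 85 mm) begins 54 mm behind the grasp point. The pads swing forward as they close: fully open they stand 13 mm farther back than shut.
Start: joints at [58.51, 21.939, 2.515, 91.553, -1.026, 66.532, -2.859], TCP at [0.284, -0.585, 0.231] pointing down, gripper open.
Joint ranges: [-149.38, 149.38], [-23.57, 123.04], [-84.95, 90], [0, 143.3], [-89.99, 269.99], [3.08, 112.72], [-163.45, 163.45]. Speed limits (degrees/s): [159.86, 159.86, 180, 180, 180, 180, 180].

## Interface

Orientations are given as a 3x3 rotation matrix whose columns are the frame's x, y, z axes.
In Python, from plant import manip gives the robot as it stands.
- The arm moves only by the tool servo_tool, never from a script. Its argument "steps" is a list of rows, each a list of 7 numbers: the turn, a rotation vector about the tool's x, y, z each as a share of pi rad, from -1 to 1, then the shift along the tool's x, y, z each as a share of 300 mm, from -1 to 1, then the opening, from -1 (shut) to 1 (fully open). In form: [[ax, ay, az, tx, ty, tz, jaw], ...]. A call has 1 to 12 rows; each row is the pose to reach, as a shift and turn from the pose commanded when the call began, along the tool's axes at that moment, turning the shorter way round; what a row does not reach only later rows make up. A row lasts 1/12 s, in which the tool goes at most 41.7 mm and 7.16 degrees, less where a joint would pass 70% of its speed; a pose out of reach is approached as far as the arm can. A call with a number of a shift or a turn outside -1 to 1 is refused whole. A call with a gripper value outside its range is refused whole. The fingers move at their own pace and stop on an object; the grip force is fixed at half the most. Time passes only in rows, so rows that repeat a pose let the fingers close. It gives the time, the measured TCP pose, the force and the opening at its end, in the units of the state.
- manip.read_state(): the state, without advancing time (a new reading comes with each control period).
- manip.get_image(name): name is "scene" or "top" or "wrist"; returns a dict with "frame" (480x640x3 uint8, red, green, blue), "K" (3x3 intrinsics, pixels), "R" (3x3) and "t" (3): a world point X has camera coordinates R X + t. Camera axes: x right, y down, z forward; pixel columns grow to the right and rows downward; lengths in m; the calibration is good to about 2 mm. A picture is of the moment at which its call begins. There is no depth.
- manip.hand_in(): hands the job in, once; it reports no verdict.
The state is a dict: "t": time; "qpos": joint angles; "qd": joint speeds; "joint_efforts": joint torques, N m; "ee_pos": TCP position; "orientation": TCP orientation; "ft_force": force on the tool from outside, world axes, zero at the start; "moment": the same for the moment, N m; "grip_width": finger opening in m.
Only numpy, scipy, OpenCV 4.12 (cv2) and the standard library are available. Lean on these libraries where they do the work, as an engineer would, in place of code of your own. Each camera call takes 0.05 s, during which the arm holds its last target. There are 200 camera calls.

## Working session

There is one attempt and no reset: what is moved stays moved. The work goes in short steps, Python scripts to look and compute and a tool call to move; the robot and the scene stay as the last step left them, time stands still between calls to the robot, and variables do not carry over. Pictures are saved under pics/ and viewed, about 8 in all and at most 12, crops included, and the job is handed in when it is done.

Besides the shell and the picture viewer there is one more tool, called after "Emit:" by a JSON object that holds its "api" and its "payload". servo_tool: Moves the arm, as the interface text tells. Its arguments: {"type":"object","properties":{"steps":{"type":"array","items":{"type":"array","items":{"type":"number"}}}},"required":["steps"]}

```bash
mkdir -p pics
cat > h.py <<'E'
from plant import manip
import numpy as np, cv2
def grab(n,f):
    im=manip.get_image(n); cv2.imwrite(f'pics/{f}.png',im['frame'][:,:,::-1]); np.savez(f'pics/{f}.npz',**im); return im
def load(f): return dict(np.load(f'pics/{f}.npz'))
def ray(im,u,v,z):
    d=im['R'].T@np.linalg.solve(im['K'],[u,v,1.]); c=-im['R'].T@im['t']
    return c+d*(z-c[2])/d[2]
def proj(im,X):
    p=im['K']@(im['R']@np.array(X)+im['t']); return p[:2]/p[2]
E
python3 - <<'E'
from h import *
for n in ['scene','top']:
    im=grab(n,n+'0'); print(n,im['K'].round(1).tolist(),(-im['R'].T@im['t']).round(3),im['R'].round(2).tolist())
s=manip.read_state(); print(s)
E
```

```text
scene [[528.8, 0.0, 321.1], [0.0, 528.8, 238.2], [0.0, 0.0, 1.0]] [0.878 0.586 0.731] [[-0.86, 0.51, -0.02], [0.36, 0.57, -0.74], [-0.37, -0.64, -0.67]]
top [[512.4, 0.0, 320.3], [0.0, 512.4, 237.5], [0.0, 0.0, 1.0]] [0.416 0.006 0.914] [[0.02, -1.0, 0.01], [-0.99, -0.02, -0.14], [0.14, -0.0, -0.99]]
{'t': 0.1, 'qpos': array([58.51106829, 21.98815954,  2.51306491, 91.64134365, -1.02756606,
       66.53372896, -2.85914492]), 'qd': array([ 0.02960058, -0.12170885,  0.03438907, -0.19161233,  0.10645472,
       -0.01039179,  0.01439084]), 'joint_efforts': array([ 2.80460881e-03, -4.34727752e+01,  1.02914527e+00, -2.50456595e+01,
        1.09129489e-02,  5.45775576e-03, -9.59376621e-06]), 'ee_pos': array([ 0.28338144, -0.58399756,  0.22999292]), 'orientation': array([[ 8.99650904e-01,  4.36608391e-01, -1.16753382e-03],
       [ 4.36609939e-01, -8.99648316e-01,  2.16089125e-03],
       [-1.06906581e-04, -2.45380464e-03, -9.99996984e-01]]), 'ft_force': array([-0.43020685,  0.00595029, -0.38130801]), 'moment': array([0.04275078, 0.03630137, 0.02948944]), 'grip_width': 0.08544269937677731}
```

View pics/top0.png

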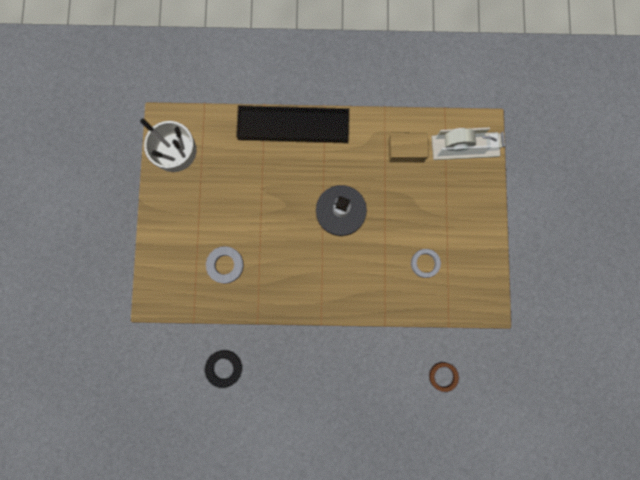

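View pics/scene0.png

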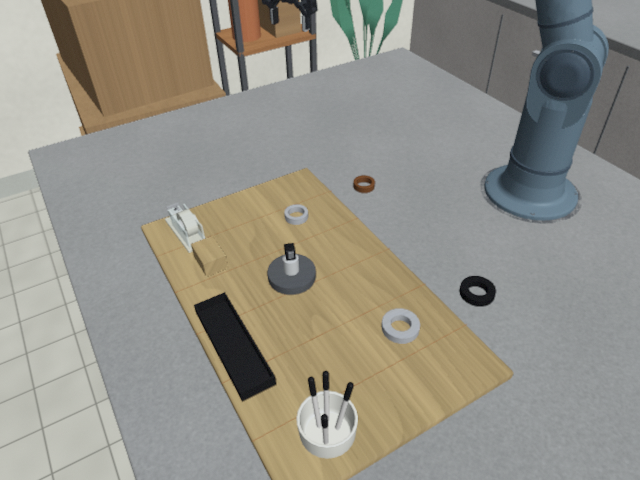

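Candidates: steel rings on the board at top px (224,265) wide and (426,263) narrow. The look-alikes off the board, black (223,369) and brown (444,377), don't match the steel description. One enlarged crop will confirm this.

Run:
```python
from h import *
t=load('top0'); s=load('scene0')
T=t['frame'];S=s['frame']
def crop(F,u,v,r,k): 
    return cv2.resize(F[v-r:v+r,u-r:u+r],(k,k),interpolation=cv2.INTER_CUBIC)
a=np.hstack([crop(T,224,265,25,260),crop(T,426,263,25,260),crop(T,341,208,25,260)])
b=np.hstack([crop(S,401,325,25,260),crop(S,296,214,25,260),crop(S,291,265,25,260)])
cv2.imwrite('pics/c.png',np.vstack([a,b])[:,:,::-1])
def blob(im,u,v,r,zt,fn):
    F=im['frame'].astype(int); m=np.zeros(F.shape[:2],np.uint8); m[v-r:v+r,u-r:u+r]=fn(F)[v-r:v+r,u-r:u+r]
    c=max(cv2.findContours(m,cv2.RETR_EXTERNAL,cv2.CHAIN_APPROX_NONE)[0],key=cv2.contourArea)[:,0]
    P=np.array([ray(im,x,y,zt)[:2] for x,y in c]); (cx,cy),rr=cv2.minEnclosingCircle(P.astype(np.float32))
    e=cv2.fitEllipse(P.astype(np.float32)*1000)
    return (round(cx,4),round(cy,4),round(rr*2,4)),np.round(e[0],1),np.round(e[1],1)
grey=lambda F:((F.max(2)-F.min(2)<35)&(F.mean(2)>110)).astype(np.uint8)
dark=lambda F:((F.max(2)-F.min(2)<30)&(F.mean(2)<110)).astype(np.uint8)
for nm,im,w,n,f in [('top',t,(224,265),(426,263),(341,210)),('scene',s,(401,325),(296,214),(291,272))]:
    print(nm,'wide',blob(im,*w,26,.034,grey)); print('narrow',blob(im,*n,22,.034,grey))
    print('foot',blob(im,*f,30,.038,lambda F:np.maximum(dark(F),grey(F)) if nm=='top' else dark(F)))
```

```text
top wide ((0.4899, 0.1673, 0.0648), array([490.3, 167.3]), array([61.8, 63.1]))
narrow ((0.4986, -0.1797, 0.0521), array([ 498.4, -180.1]), array([49. , 50.9]))
foot ((0.5879, -0.0325, 0.0896), array([588. , -32.7]), array([86.8, 88.3]))
scene wide ((0.4962, 0.1752, 0.0743), array([495.8, 175. ]), array([62.1, 73.6]))
narrow ((0.5053, -0.1683, 0.0665), array([ 505. , -168.3]), array([49.2, 66.2]))
foot ((0.5963, -0.0211, 0.1022), array([596.6, -19. ]), array([86.8, 97.4]))
```

View pics/c.png

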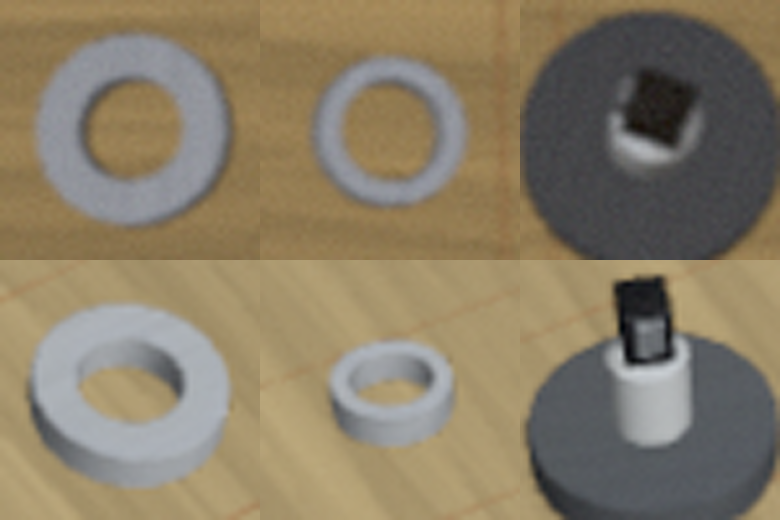

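Crop confirms it: both board rings are bright steel, the left one wide and the right one narrow. The button (grey patch) faces +y and slightly +x. Next I'll write the move planner and approach the wide ring.

```bash
cat >> h.py <<'E'
from scipy.spatial.transform import Rotation as Ro
def plan(target,yaw):
    "row numbers to bring the TCP to target, tool down, tool y heading yaw (deg)"
    s=manip.read_state(); R=s['orientation']; a=np.radians(yaw)
    best=None
    for k in (0,np.pi):
        y=np.array([np.cos(a+k),np.sin(a+k),0]); z=np.array([0,0,-1.]); Rt=np.c_[np.cross(y,z),y,z]
        rv=Ro.from_matrix(R.T@Rt).as_rotvec()
        if best is None or np.linalg.norm(rv)<np.linalg.norm(best): best=rv
    d=R.T@(np.array(target)-s['ee_pos'])
    print('turn',(best/np.pi).round(4),'shift',(d/.3).round(4),'mm',(d*1000).round(1),'t',round(s['t'],2))
E
python3 - <<'E'
from h import *
plan([.40,-.20,.23],74); plan([.4901,.1675,.20],74)
E
```

```text
turn [-0.0007  0.0003  0.2327] shift [ 0.9086 -0.9818  0.0023] mm [ 272.6 -294.5    0.7] t 0.1
turn [-0.0007  0.0003  0.2327] shift [ 1.7136 -1.9525  0.1046] mm [ 514.1 -585.8   31.4] t 0.1
```

Emit:
{"api": "servo_tool", "payload": {"steps": [[-0.0007,0.0003,0.2327,0.9086,-0.9818,0.0023,1],[-0.0007,0.0003,0.2327,0.9086,-0.9818,0.0023,1],[-0.0007,0.0003,0.2327,0.9086,-0.9818,0.0023,1],[-0.0007,0.0003,0.2327,0.9086,-0.9818,0.0023,1],[-0.0007,0.0003,0.2327,0.9086,-0.9818,0.0023,1],[-0.0007,0.0003,0.2327,0.9086,-0.9818,0.0023,1],[-0.0007,0.0003,0.2327,0.9086,-0.9818,0.0023,1],[-0.0007,0.0003,0.2327,0.9086,-0.9818,0.0023,1],[-0.0007,0.0003,0.2327,0.9086,-0.9818,0.0023,1],[-0.0007,0.0003,0.2327,0.9086,-0.9818,0.0023,1],[-0.0007,0.0003,0.2327,0.9086,-0.9818,0.0023,1],[-0.0007,0.0003,0.2327,0.9086,-0.9818,0.0023,1]]}}

```text
t: 1.1
ee_pos: [0.4009, -0.1982, 0.2303]
orientation: [[0.963, -0.269, 0.0], [-0.269, -0.963, -0.002], [0.001, 0.002, -1.0]]
ft_force: [-0.3, -1.0, -0.2]
grip_width: 0.0857
```

Run:
```python
from h import *
s=manip.read_state();print(s['ee_pos'],s['qpos'],s['ft_force'])
plan([.588,-.0327,.23],74);plan([.4901,.1675,.23],74)
```

```text
[ 0.40085759 -0.19821528  0.23032166] [ 30.12093197   0.11979274  -9.1525745  117.89743164   0.13740327
  61.91645941 -84.72646036] [-0.33676774 -0.97495101 -0.15264326]
turn [ 0.0006 -0.0003  0.0021] shift [ 4.521e-01 -6.994e-01  2.000e-04] mm [ 1.356e+02 -2.098e+02  1.000e-01] t 1.1
turn [ 0.0006 -0.0003  0.0021] shift [-0.042  -1.2541 -0.0013] mm [ -12.6 -376.2   -0.4] t 1.1
```

Emit:
{"api": "servo_tool", "payload": {"steps": [[0.0006,-0.0003,0.002,0.452,-0.7,0,1],[0.0006,-0.0003,0.002,0.452,-0.7,0,1],[0.0006,-0.0003,0.002,0.452,-0.7,0,1],[0.0006,-0.0003,0.002,0.452,-0.7,0,1],[0.0006,-0.0003,0.002,0.452,-0.7,0,1],[0.0006,-0.0003,0.002,0.452,-0.7,0,1],[0.0006,-0.0003,0.002,0.452,-0.7,0,1],[0.0006,-0.0003,0.002,0.452,-0.7,0,1],[0.0006,-0.0003,0.002,0.452,-0.7,0,1],[0.0006,-0.0003,0.002,0.452,-0.7,0,1]]}}

```text
t: 1.93
ee_pos: [0.5876, -0.0395, 0.2298]
orientation: [[0.958, -0.286, -0.001], [-0.286, -0.958, -0.002], [-0.0, 0.002, -1.0]]
ft_force: [-0.0, -0.3, -0.6]
grip_width: 0.0851
```

Run:
```python
from h import *
im=grab('wrist','w0'); print(im['K'].round(1).tolist(),(-im['R'].T@im['t']).round(3),im['R'].round(2).tolist())
for z in(.018,.038,.099): print(proj(im,[.588,-.0327,z]))
```

```text
[[333.3, 0.0, 316.2], [0.0, 333.3, 240.7], [0.0, 0.0, 1.0]] [ 0.655 -0.06   0.372] [[-0.29, -0.96, 0.0], [-0.92, 0.27, 0.28], [-0.27, 0.08, -0.96]]
[309.58500248 212.16268057]
[309.23518831 216.07323051]
[307.87481005 231.28081067]
```

View pics/w0.png

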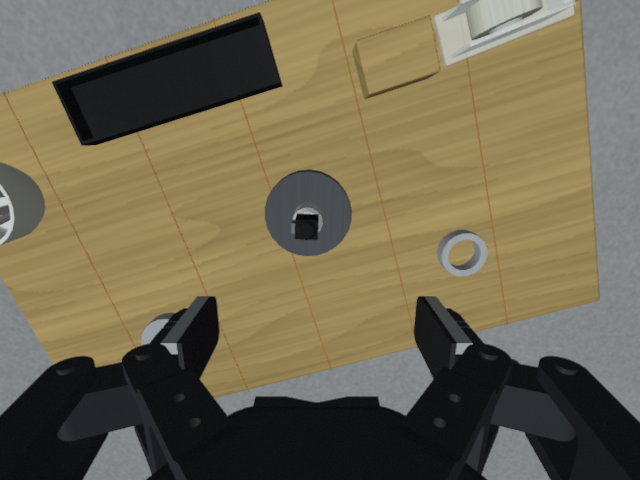

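Wrist view: disc at (308,213), black head at (306,228) squared with the jaws, button a small grey strip at its left (292,228), and narrow ring at (462,253). I'll refine from here.

Run:
```python
from h import *
im=load('w0'); F=im['frame'].astype(int); sat=F.max(2)-F.min(2)
def cont(m,box):
    u0,v0,u1,v1=box; k=np.zeros_like(m,np.uint8); k[v0:v1,u0:u1]=m[v0:v1,u0:u1]
    return max(cv2.findContours(k,cv2.RETR_EXTERNAL,cv2.CHAIN_APPROX_NONE)[0],key=cv2.contourArea)[:,0]
def W(c,z): return np.array([ray(im,x,y,z)[:2]*1000 for x,y in c],np.float32)
c=cont(sat<35,(255,160,362,265)); print('foot',cv2.fitEllipse(W(c,.038)),cv2.minEnclosingCircle(W(c,.038)))
c=cont(sat<35,(432,225,495,282)); print('narrow',cv2.fitEllipse(W(c,.034)),cv2.minEnclosingCircle(W(c,.034)))
c=cont(F.max(2)<38,(285,205,330,250)); print('head',cv2.minAreaRect(W(c,.096)), cv2.boundingRect(c))
print(F[210:246,288:326].mean(2).astype(int)[::3])
```

```text
foot ((590.2688598632812, -31.73969078063965), (87.33618927001953, 88.50006103515625), 65.23472595214844) ((590.3134765625, -31.785079956054688), 44.815670013427734)
narrow ((501.8663330078125, -177.16116333007812), (49.0047492980957, 55.53452682495117), 128.1763916015625) ((502.1971740722656, -177.09365844726562), 28.08236312866211)
head ((591.2510375976562, -31.86981201171875), (18.941530227661133, 21.107263565063477), 73.35441589355469) (295, 215, 23, 25)
[[ 77  78  77  77  76  77  80  98 111 118 146 161 161 162 159 156 154 150
  146 143 141 140 138 137 135 133 129 122 107  84  85  86  84  79  78  78
   77  77]
 [ 78  77  77  77  76  80 111 154 160 124 115 124 121 121 128 140 157 156
  157 158 157 156 162 176 175 166 138 131 132 133 126 100  87  83  77  78
   77  77]
 [ 79  78  76  77  85 134 175 160  78  10   7  10  11  10  13  11   5   7
   10  11  10   9  10   7  10   9  10   8   8  25  88 134 135 117  79  77
   78  78]
 [ 79  79  77  77  99 133 133 104  20  18  18  16  19  19  17  15  15  12
   14  14  15  15  14  12  11  14  11   7  12  11  81 129 131 131 114  77
   76  77]
 
[... 571 characters left out ...]
  27  26  24  18  18  20  57 105 115  84  78  78  78
   78  78]
 [ 78  79  78  78  82  82  72  37  27  27  29  30  29  28  27  27  27  29
   26  28  26  27  28  26  24  21  17  20  26  38  67  79  78  78  79  77
   78  79]
 [ 79  78  78  77  76  78  67  30  27  27  26  27  26  25  25  25  25  25
   25  26  23  24  21  18  20  22  26  29  26  42  69  80  79  78  79  79
   78  79]
 [ 79  78  77  77  78  78  79  80  79  79  80  78  76  74  74  75  74  69
   69  71  75  73  74  74  74  74  73  71  73  76  81  78  77  78  79  78
   78  79]
 [ 79  77  78  78  78  79  79  79  80  79  80  77  79  79  78  78  79  77
   77  80  81  81  80  80  79  79  79  80  80  80  81  79  78  78  79  78
   78  78]]
```

Run:
```python
from h import *
plan([.491,.168,.23],73.5);plan([.491,.168,.12],73.5)
```

```text
turn [ 0.0005 -0.     -0.0006] shift [-0.5062 -0.5706 -0.0006] mm [-151.8 -171.2   -0.2] t 1.98
turn [ 0.0005 -0.     -0.0006] shift [-0.5062 -0.5712  0.366 ] mm [-151.8 -171.4  109.8] t 1.98
```

Emit:
{"api": "servo_tool", "payload": {"steps": [[0.0005,0,-0.0006,-0.506,-0.571,0,1],[0.0005,0,-0.0006,-0.506,-0.571,0,1],[0.0005,0,-0.0006,-0.506,-0.571,0,1],[0.0005,0,-0.0006,-0.506,-0.571,0,1],[0.0005,0,-0.0006,-0.506,-0.571,0,1],[0.0005,0,-0.0006,-0.506,-0.571,0.366,1],[0.0005,0,-0.0006,-0.506,-0.571,0.366,1],[0.0005,0,-0.0006,-0.506,-0.571,0.366,1],[0.0005,0,-0.0006,-0.506,-0.571,0.366,1],[0.0005,0,-0.0006,-0.506,-0.571,0.366,1],[0.0005,0,-0.0006,-0.506,-0.571,0.366,1],[0.0005,0,-0.0006,-0.506,-0.571,0.366,1]]}}

```text
t: 2.98
ee_pos: [0.494, 0.1703, 0.1233]
orientation: [[0.959, -0.282, 0.006], [-0.282, -0.959, 0.003], [0.005, -0.004, -1.0]]
ft_force: [0.8, 0.3, 0.0]
grip_width: 0.0855
```

```bash
cat >> h.py <<'E'
def cont(im,m,box):
    u0,v0,u1,v1=box; k=np.zeros(m.shape,np.uint8); k[v0:v1,u0:u1]=m[v0:v1,u0:u1]
    return max(cv2.findContours(k,cv2.RETR_EXTERNAL,cv2.CHAIN_APPROX_NONE)[0],key=cv2.contourArea)[:,0]
def W(im,c,z): return np.array([ray(im,x,y,z)[:2]*1000 for x,y in c],np.float32)
E
python3 - <<'E'
from h import *
im=grab('wrist','w1'); F=im['frame'].astype(int); sat=F.max(2)-F.min(2)
u,v=proj(im,[.491,.168,.034]).astype(int); print(u,v,manip.read_state()['ee_pos'])
m=(sat<35)&(F.mean(2)>100)
c=cont(im,m,(u-90,v-80,u+90,v+80)); print(cv2.boundingRect(c),cv2.fitEllipse(W(im,c,.034)))
# hole (bottom face rim excluded): top edge of hole
E
```

```text
320 247 [0.49391566 0.17051919 0.12328446]
(277, 206, 87, 83) ((490.5054016113281, 168.8045196533203), (62.07360076904297, 62.70673751831055), 150.46104431152344)
```

View pics/w1.png

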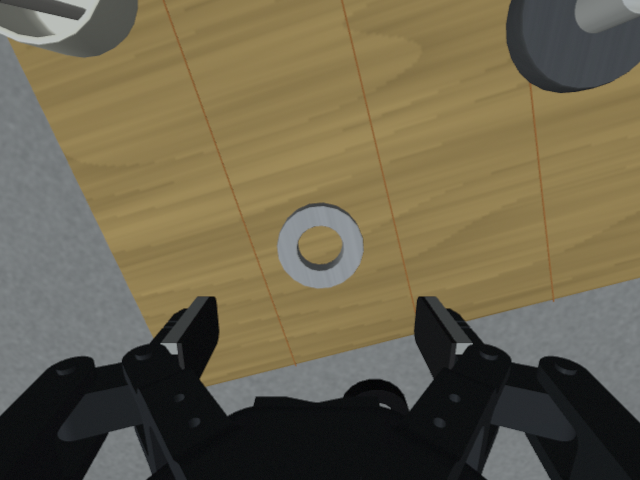

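Ring at (320,246) between the jaws, centre at (0.4905, 0.1688), as expected. I'll descend.

Run:
```python
from h import *
plan([.4908,.1688,.05],73.5);plan([.4908,.1688,.016],73.5)
```

```text
turn [-0.0014 -0.0017  0.0007] shift [-0.0097  0.0095  0.2442] mm [-2.9  2.8 73.3] t 3.03
turn [-0.0014 -0.0017  0.0007] shift [-0.0103  0.01    0.3575] mm [ -3.1   3.  107.3] t 3.03
```

Emit:
{"api": "servo_tool", "payload": {"steps": [[0,0,0,-0.01,0.0097,0.12,1],[0,0,0,-0.01,0.0097,0.244,1],[0,0,0,-0.01,0.0097,0.244,1],[0,0,0,-0.01,0.0097,0.244,1],[0,0,0,-0.01,0.0097,0.244,1],[0,0,0,-0.01,0.0097,0.244,1],[0,0,0,-0.01,0.0097,0.244,1]]}}

```text
t: 3.62
ee_pos: [0.49, 0.1698, 0.0501]
orientation: [[0.96, -0.28, 0.006], [-0.28, -0.96, 0.003], [0.005, -0.005, -1.0]]
ft_force: [0.6, -0.5, 1.1]
grip_width: 0.0854
```

Run:
```python
from h import *
s=manip.read_state();print(s['ee_pos'],s['qd'].round(1),s['ft_force']); plan([.4908,.1688,.016],73.5)
```

```text
[0.49004217 0.16984653 0.05006223] [-0.2  0.3  0.1  0.6  0.1 -0.1 -0.1] [ 0.62872774 -0.53885435  1.13292833]
turn [-0.0015 -0.0016  0.0013] shift [0.0028 0.0032 0.1135] mm [ 0.8  1.  34.1] t 3.62
```

Emit:
{"api": "servo_tool", "payload": {"steps": [[-0.0015,-0.0016,0.001,0.003,0.003,0.07,1],[-0.0015,-0.0016,0.001,0.003,0.003,0.1135,1],[-0.0015,-0.0016,0.001,0.003,0.003,0.1135,1],[-0.0015,-0.0016,0.001,0.003,0.003,0.1135,1],[-0.0015,-0.0016,0.001,0.003,0.003,0.1135,-1],[-0.0015,-0.0016,0.001,0.003,0.003,0.1135,-1],[-0.0015,-0.0016,0.001,0.003,0.003,0.1135,-1],[-0.0015,-0.0016,0.001,0.003,0.003,0.1135,-1],[-0.0015,-0.0016,0.001,0.003,0.003,0.1135,-1],[-0.0015,-0.0016,0.001,0.003,0.003,0.1135,-1],[-0.0015,-0.0016,0.001,0.003,0.003,0.1135,-1],[-0.0015,-0.0016,0.001,0.003,0.003,0.1135,-1]]}}

```text
t: 4.62
ee_pos: [0.4892, 0.1686, 0.0151]
orientation: [[0.959, -0.282, -0.003], [-0.282, -0.959, -0.001], [-0.003, 0.002, -1.0]]
ft_force: [-1.3, -0.9, 5.6]
grip_width: 0.0624
```

Run:
```python
from h import *
s=manip.read_state();print(s['ee_pos']); plan([.4908,.1688,.2],73.5)
```

```text
[0.48917761 0.16860033 0.01508885]
turn [0.0007 0.0009 0.0005] shift [ 0.0033 -0.0009 -0.6164] mm [   1.    -0.3 -184.9] t 4.62
```

Emit:
{"api": "servo_tool", "payload": {"steps": [[0,0,0,0,0,-0.1,-1],[0,0,0,0,0,-0.2,-1],[0,0,0,0,0,-0.33,-1],[0,0,0,0,0,-0.45,-1],[0,0,0,0,0,-0.45,-1],[0,0,0,0,0,-0.45,-1]]}}

```text
t: 5.12
ee_pos: [0.4909, 0.1689, 0.151]
orientation: [[0.959, -0.283, 0.001], [-0.283, -0.959, -0.0], [0.001, -0.0, -1.0]]
ft_force: [-0.5, 0.1, -3.8]
grip_width: 0.0622
```

Run:
```python
from h import *
s=manip.read_state();print(s['ee_pos']); plan([.590,-.032,.150],73.5)
```

```text
[0.49087716 0.16888599 0.15102826]
turn [-0.     -0.0003  0.0004] shift [0.5063 0.5488 0.0039] mm [151.9 164.7   1.2] t 5.12
```

Emit:
{"api": "servo_tool", "payload": {"steps": [[0,0,0,0.1,0.11,0,-1],[0,0,0,0.2,0.22,0,-1],[0,0,0,0.3,0.33,0,-1],[0,0,0,0.4,0.44,0,-1],[0,0,0,0.47,0.51,0,-1],[0,0,0,0.506,0.549,0.004,-1],[0,0,0,0.506,0.549,0.004,-1],[0,0,0,0.506,0.549,0.004,-1],[0,0,0,0.506,0.549,0.004,-1],[0,0,0,0.506,0.549,0.004,-1],[0,0,0,0.506,0.549,0.004,-1]]}}

```text
t: 6.03
ee_pos: [0.587, -0.0304, 0.1463]
orientation: [[0.96, -0.279, -0.007], [-0.279, -0.96, -0.001], [-0.006, 0.003, -1.0]]
ft_force: [1.1, -0.5, -3.2]
grip_width: 0.0619
```

Run:
```python
from h import *
s=manip.read_state();print(s['ee_pos'],s['ft_force'])
im=grab('wrist','w2'); grab('scene','s2');grab('top','t2')
for X in([.59,-.032,.153],[.59,-.032,.169],[.59,-.032,.099]): print(proj(im,X))
```

```text
[ 0.58700246 -0.0303604   0.14626693] [ 1.05816074 -0.49332463 -3.17986386]
[317.32267362 299.15349958]
[317.52498954 317.30515611]
[316.86771467 258.33487137]
```

View pics/w2.png

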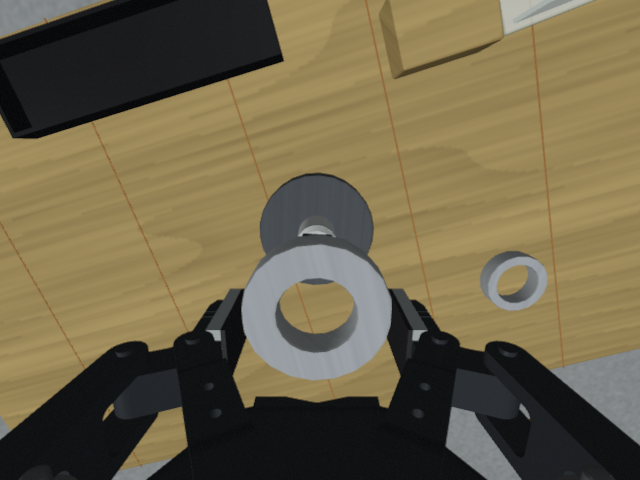

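Wide ring held level at (317,307), disc behind it at (316,229), centred sideways. Next I'll measure both in this view.

Run:
```python
from h import *
im=load('w2'); F=im['frame'].astype(int); sat=F.max(2)-F.min(2); g=F.mean(2)
s=manip.read_state(); tcp=s['ee_pos']; print(tcp, s['qd'].round(2))
# ring: bright grey, top face
m=(sat<35)&(g>135)
c=cont(im,m,(240,240,396,384)); 
P=W(im,c,tcp[2]+.019); 
def circ(P):
    A=np.c_[2*P,np.ones(len(P))]; x=np.linalg.lstsq(A,(P**2).sum(1),rcond=None)[0]; return x[:2],2*np.sqrt(x[2]+x[:2]@x[:2])
P=P[c[:,1]>0]; print('ring outer',circ(P),cv2.boundingRect(c))
k=np.zeros(m.shape,np.uint8);k[275:362,270:365]=1-m[275:362,270:365]
h=max(cv2.findContours(k,cv2.RETR_EXTERNAL,cv2.CHAIN_APPROX_NONE)[0],key=cv2.contourArea)[:,0]
print('hole bbox',cv2.boundingRect(h))
# foot: upper rim arc
m=(sat<30)
pts=[]
for u in range(266,370,3):
    v=np.where(m[150:300,u])[0]
    if len(v): pts.append((u,150+v[0]))
pts=np.array(pts); 
for z in(.038,): print('foot',circ(W(im,pts,z)))
side=[]
for v in range(200,240,3):
    r=np.where(m[v,255:380])[0]; side+= [(255+r[0],v),(255+r[-1],v)]
print('foot all',circ(W(im,np.vstack([pts,side]),.038)))
print('ring expected at tcp',tcp)
```

```text
[ 0.58775324 -0.03148986  0.14700164] [ 0.31  0.01  0.41 -0.33 -0.05 -0.01  0.03]
ring outer (array([588.89482972, -31.12526722]), np.float64(61.31906060998775)) (242, 245, 149, 135)
hole bbox (275, 278, 83, 75)
foot (array([592.23498424, -32.3156017 ]), np.float64(85.08559356221703))
foot all (array([591.15034517, -31.97946469]), np.float64(86.97304226161258))
ring expected at tcp [ 0.58775324 -0.03148986  0.14700164]
```

Run:
```python
from h import *
plan([.5892,-.0321,.115],73.5)
```

```text
turn [0.0009 0.0014 0.0011] shift [0.0057 0.0003 0.1066] mm [ 1.7  0.1 32. ] t 6.18
```

Emit:
{"api": "servo_tool", "payload": {"steps": [[0.0005,0.0008,0.001,0.004,0,0.05,-1],[0.0005,0.0008,0.001,0.004,0,0.1,-1],[0.0005,0.0008,0.001,0.004,0,0.1,-1],[0.0005,0.0008,0.001,0.004,0,0.1,-1],[0.0005,0.0008,0.001,0.004,0,0.1,-1],[0.0005,0.0008,0.001,0.004,0,0.1,-1],[0.0005,0.0008,0.001,0.004,0,0.1,-1],[0.0005,0.0008,0.001,0.004,0,0.1,-1]]}}

```text
t: 6.85
ee_pos: [0.5897, -0.0331, 0.1179]
orientation: [[0.958, -0.286, -0.0], [-0.286, -0.958, -0.001], [-0.0, 0.001, -1.0]]
ft_force: [0.2, -0.6, -3.1]
grip_width: 0.0618
```

Run:
```python
from h import *
s=manip.read_state();print(s['ee_pos'],s['ft_force'],s['qd'].round(2))
plan([.5892,-.0321,.037],73.5)
```

```text
[ 0.58972851 -0.03307574  0.11789386] [ 0.21106783 -0.57154719 -3.14294468] [-0.01  0.07  0.08  0.17  0.1  -0.01 -0.05]
turn [ 0.0003  0.0001 -0.0006] shift [-0.0026 -0.0029  0.2696] mm [-0.8 -0.9 80.9] t 6.85
```

Emit:
{"api": "servo_tool", "payload": {"steps": [[0,0,-0.0006,-0.002,-0.003,0.02,-1],[0,0,-0.0006,-0.002,-0.003,0.04,-1],[0,0,-0.0006,-0.002,-0.003,0.06,-1],[0,0,-0.0006,-0.002,-0.003,0.08,-1],[0,0,-0.0006,-0.002,-0.003,0.1,-1],[0,0,-0.0006,-0.002,-0.003,0.12,-1],[0,0,-0.0006,-0.002,-0.003,0.12,-1],[0,0,-0.0006,-0.002,-0.003,0.12,-1]]}}

```text
t: 7.52
ee_pos: [0.5881, -0.0322, 0.0801]
orientation: [[0.959, -0.284, -0.004], [-0.284, -0.959, -0.001], [-0.003, 0.002, -1.0]]
ft_force: [0.8, -1.1, -3.5]
grip_width: 0.0623
```

Run:
```python
from h import *
s=manip.read_state();print(s['ee_pos'],s['ft_force'],s['moment'])
plan([.5892,-.0321,.037],73.5)
```

```text
[ 0.58805031 -0.03215101  0.08014008] [ 0.78141037 -1.12132648 -3.45064424] [-0.0152169   0.04383574 -0.00914673]
turn [ 0.0005  0.0011 -0.    ] shift [ 0.0041 -0.0015  0.1438] mm [ 1.2 -0.4 43.1] t 7.52
```

Emit:
{"api": "servo_tool", "payload": {"steps": [[0.0003,0.0007,0,0.004,0,0.02,-1],[0.0003,0.0007,0,0.004,0,0.04,-1],[0.0003,0.0007,0,0.004,0,0.06,-1],[0.0003,0.0007,0,0.004,0,0.08,-1],[0.0003,0.0007,0,0.004,0,0.1,-1],[0.0003,0.0007,0,0.004,0,0.12,-1],[0.0003,0.0007,0,0.004,0,0.12,-1],[0.0003,0.0007,0,0.004,0,0.12,-1],[0.0003,0.0007,0,0.004,0,0.12,-1]]}}

```text
t: 8.27
ee_pos: [0.5899, -0.0325, 0.045]
orientation: [[0.959, -0.284, 0.001], [-0.284, -0.959, -0.0], [0.001, 0.0, -1.0]]
ft_force: [0.5, 0.3, -2.3]
grip_width: 0.0622
```

Run:
```python
from h import *
s=manip.read_state();print(s['ee_pos'],s['ft_force'],s['moment'])
```

```text
[ 0.58993671 -0.03247861  0.04501867] [ 0.49627898  0.27184946 -2.31750326] [ 0.04724621  0.01468515 -0.02180257]
```

Four millimetres above home and free of contact. I'll ease down a little, then release and lift.

Emit:
{"api": "servo_tool", "payload": {"steps": [[0,0,0,0,0,0.007,-1],[0,0,0,0,0,0.01,-1],[0,0,0,0,0,0.01,-1],[0,0,0,0,0,0.01,1],[0,0,0,0,0,0.01,1],[0,0,0,0,0,0.01,1],[0,0,0,0,0,0.01,1],[0,0,0,0,0,0.01,1],[0,0,0,0,0,0.01,1],[0,0,0,0,0,0.01,1],[0,0,0,0,0,0.01,1],[0,0,0,0,0,0.01,1]]}}

```text
t: 9.27
ee_pos: [0.5897, -0.0325, 0.042]
orientation: [[0.959, -0.284, 0.0], [-0.284, -0.959, -0.0], [0.0, 0.0, -1.0]]
ft_force: [-0.2, -0.5, -1.3]
grip_width: 0.0852
```

Emit:
{"api": "servo_tool", "payload": {"steps": [[0,0,0,0,0,-0.05,1],[0,0,0,0,0,-0.1,1],[0,0,0,0,0,-0.2,1],[0,0,0,0,0,-0.3,1],[0,0,0,0,0,-0.4,1],[0,0,0,0,0,-0.5,1],[0,0,0,0,0,-0.5,1],[0,0,0,0,0,-0.5,1]]}}

```text
t: 9.93
ee_pos: [0.5916, -0.0324, 0.1947]
orientation: [[0.959, -0.284, 0.006], [-0.284, -0.959, -0.001], [0.006, -0.001, -1.0]]
ft_force: [0.3, -0.4, -1.3]
grip_width: 0.0855
```

Run:
```python
from h import *
im=grab('wrist','w3'); s=grab('scene','s3')
a=im['frame'][150:310,210:420]; b=s['frame'][225:305,240:345]
cv2.imwrite('pics/c3.png',np.hstack([cv2.resize(a,(630,480)),cv2.resize(b,(630,480))])[:,:,::-1][:, ::1])
x=cv2.imread('pics/c3.png'); cv2.imwrite('pics/c3.png',cv2.resize(x,(800,305)))
plan([.500,-.1785,.23],73.5);plan([.500,-.1785,.14],73.5)
```

```text
turn [ 0.0003  0.0004 -0.    ] shift [-0.1459  0.5507 -0.129 ] mm [-43.8 165.2 -38.7] t 10.03
turn [ 0.0003  0.0004 -0.    ] shift [-0.1456  0.5504  0.171 ] mm [-43.7 165.1  51.3] t 10.03
```

View pics/c3.png

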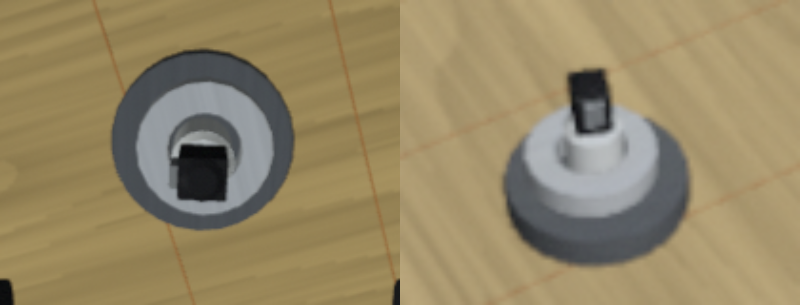

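The wide ring lies flat and centred on the foot. Now the narrow ring.

Emit:
{"api": "servo_tool", "payload": {"steps": [[0,0.0004,0,-0.03,0.11,0,1],[0,0.0004,0,-0.06,0.22,0,1],[0,0.0004,0,-0.09,0.33,0,1],[0,0.0004,0,-0.12,0.44,0.05,1],[0,0.0004,0,-0.146,0.55,0.17,1],[0,0.0004,0,-0.146,0.55,0.17,1],[0,0.0004,0,-0.146,0.55,0.17,1],[0,0.0004,0,-0.146,0.55,0.17,1],[0,0.0004,0,-0.146,0.55,0.17,1],[0,0.0004,0,-0.146,0.55,0.17,1],[0,0.0004,0,-0.146,0.55,0.17,1]]}}

```text
t: 10.95
ee_pos: [0.5026, -0.1766, 0.142]
orientation: [[0.96, -0.281, 0.004], [-0.281, -0.96, -0.001], [0.004, -0.0, -1.0]]
ft_force: [-0.0, 0.1, 0.1]
grip_width: 0.0853
```

Run:
```python
from h import *
im=grab('wrist','w4'); F=im['frame'].astype(int); sat=F.max(2)-F.min(2); g=F.mean(2)
u,v=proj(im,[.5,-.1785,.034]).astype(int); print(u,v,manip.read_state()['ee_pos'])
for th in(100,125):
    c=cont(im,(sat<35)&(g>th),(u-60,v-60,u+60,v+50)); print(cv2.boundingRect(c),cv2.fitEllipse(W(im,c,.034)))
plan([.5005,-.1785,.05],73.5);plan([.5005,-.1785,.0155],73.5)
```

```text
319 239 [ 0.50235632 -0.1768568   0.14194191]
(290, 210, 63, 60) ((499.2788391113281, -179.5943603515625), (48.158729553222656, 48.832332611083984), 144.5777130126953)
(290, 210, 63, 60) ((499.0418395996094, -179.50320434570312), (47.77635955810547, 48.285457611083984), 155.63827514648438)
turn [-0.     -0.0012  0.0009] shift [-0.0055  0.007   0.3065] mm [-1.7  2.1 91.9] t 11.0
turn [-0.     -0.0012  0.0009] shift [-0.0059  0.007   0.4215] mm [ -1.8   2.1 126.4] t 11.0
```

Emit:
{"api": "servo_tool", "payload": {"steps": [[0,-0.001,0.0009,-0.009,0.0117,0.12,1],[0,-0.001,0.0009,-0.009,0.0117,0.24,1],[0,-0.001,0.0009,-0.009,0.0117,0.31,1],[0,-0.001,0.0009,-0.009,0.0117,0.31,1],[0,-0.001,0.0009,-0.009,0.0117,0.31,1],[0,-0.001,0.0009,-0.009,0.0117,0.31,1],[0,-0.001,0.0009,-0.009,0.0117,0.31,1]]}}

```text
t: 11.58
ee_pos: [0.4998, -0.1813, 0.0503]
orientation: [[0.958, -0.286, 0.003], [-0.286, -0.958, -0.001], [0.003, 0.0, -1.0]]
ft_force: [0.7, -0.2, 0.0]
grip_width: 0.0853
```

Run:
```python
from h import *
print(manip.read_state()['ee_pos']);plan([.4992,-.1796,.0155],73.5)
```

```text
[ 0.49975045 -0.18125668  0.05027173]
turn [ 0.0001 -0.001  -0.0008] shift [-0.0037 -0.0048  0.1159] mm [-1.1 -1.4 34.8] t 11.58
```

Emit:
{"api": "servo_tool", "payload": {"steps": [[0,-0.0007,-0.0004,-0.003,-0.004,0.06,1],[0,-0.0007,-0.0004,-0.003,-0.004,0.115,1],[0,-0.0007,-0.0004,-0.003,-0.004,0.115,1],[0,-0.0007,-0.0004,-0.003,-0.004,0.115,-1],[0,-0.0007,-0.0004,-0.003,-0.004,0.115,-1],[0,-0.0007,-0.0004,-0.003,-0.004,0.115,-1],[0,-0.0007,-0.0004,-0.003,-0.004,0.115,-1],[0,-0.0007,-0.0004,-0.003,-0.004,0.115,-1],[0,-0.0007,-0.0004,-0.003,-0.004,0.115,-1],[0,-0.0007,-0.0004,-0.003,-0.004,0.115,-1],[0,-0.0007,-0.0004,-0.003,-0.004,0.115,-1],[0,-0.0007,-0.0004,-0.003,-0.004,0.115,-1]]}}

```text
t: 12.58
ee_pos: [0.4988, -0.1801, 0.0157]
orientation: [[0.958, -0.286, 0.0], [-0.286, -0.958, -0.001], [0.0, 0.001, -1.0]]
ft_force: [-1.0, 0.0, 6.3]
grip_width: 0.0478
```

Emit:
{"api": "servo_tool", "payload": {"steps": [[0,0,0,0,0,-0.1,-1],[0,0,0,0,0,-0.2,-1],[0,0,0,0,0,-0.33,-1],[0,0,0,0,0,-0.46,-1],[0,0,0,0,0,-0.46,-1],[0,0,0,0,0,-0.46,-1]]}}

```text
t: 13.08
ee_pos: [0.5001, -0.1805, 0.1554]
orientation: [[0.958, -0.286, 0.004], [-0.286, -0.958, -0.002], [0.005, 0.001, -1.0]]
ft_force: [0.0, -0.3, -2.2]
grip_width: 0.0477
```

Run:
```python
from h import *
s=manip.read_state();print(s['ee_pos']); plan([.590,-.032,.150],73.5)
```

```text
[ 0.50009091 -0.18046546  0.15539339]
turn [ 0.0003 -0.0015 -0.0006] shift [ 0.1457 -0.5599  0.0181] mm [  43.7 -168.     5.4] t 13.08
```

Emit:
{"api": "servo_tool", "payload": {"steps": [[0,0,0,0.029,-0.11,0,-1],[0,0,0,0.058,-0.22,0,-1],[0,0,0,0.087,-0.33,0,-1],[0,0,0,0.116,-0.44,0,-1],[0,-0.001,-0.0006,0.138,-0.53,0,-1],[0,-0.001,-0.0006,0.146,-0.56,0.018,-1],[0,-0.001,-0.0006,0.146,-0.56,0.018,-1],[0,-0.001,-0.0006,0.146,-0.56,0.018,-1],[0,-0.001,-0.0006,0.146,-0.56,0.018,-1],[0,-0.001,-0.0006,0.146,-0.56,0.018,-1],[0,-0.001,-0.0006,0.146,-0.56,0.018,-1],[0,-0.001,-0.0006,0.146,-0.56,0.018,-1]]}}

```text
t: 14.08
ee_pos: [0.5869, -0.0327, 0.1459]
orientation: [[0.958, -0.286, -0.007], [-0.286, -0.958, 0.001], [-0.007, 0.001, -1.0]]
ft_force: [-0.8, 0.7, -1.6]
grip_width: 0.0479
```

Run:
```python
from h import *
im=grab('wrist','w5'); F=im['frame'].astype(int); sat=F.max(2)-F.min(2); g=F.mean(2)
s=manip.read_state(); tcp=s['ee_pos']; print(tcp,s['qd'].round(1))
u,v=proj(im,tcp+[0,0,.018]).astype(int); print(u,v)
c=cont(im,(sat<35)&(g>135),(u-62,v-60,u+62,v+60)); print(cv2.boundingRect(c),cv2.fitEllipse(W(im,c,tcp[2]+.018)))
k=np.zeros(sat.shape,np.uint8); k[v-50:v+50,u-50:u+50]=((sat>=35)|(g<135))[v-50:v+50,u-50:u+50]
n,l,st,ce=cv2.connectedComponentsWithStats(k); i=l[v,u]; h=st[i]; print('hole bbox',h)
P=W(im,[(h[0],v),(h[0]+h[2]-1,v),(u,h[1]),(u,h[1]+h[3]-1)],tcp[2]+.018); print(P)
cv2.imwrite('pics/c5.png',im['frame'][180:420,180:460,::-1])
plan([.5903,-.0323,.118],73.5)
```

```text
[ 0.58702987 -0.0323357   0.14605808] [-0.3  0.1 -0.4 -0.2 -0.  -0.1  0. ]
314 318
(260, 263, 114, 104) ((587.68603515625, -33.22896957397461), (47.616973876953125, 48.322452545166016), 79.59934997558594)
hole bbox [ 275  279   82   74 4775]
[[592.1137   -16.584593]
 [582.41656  -48.979206]
 [604.3088   -37.260773]
 [571.665    -27.428385]]
turn [ 0.0003  0.0021 -0.0005] shift [ 0.011  -0.0033  0.0935] mm [ 3.3 -1.  28. ] t 14.13
```

View pics/c5.png

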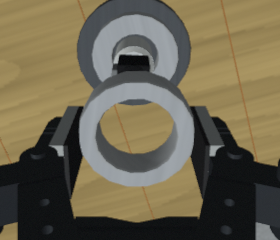

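Emit:
{"api": "servo_tool", "payload": {"steps": [[0,0.001,-0.0003,0.008,-0.004,0.04,-1],[0,0.001,-0.0003,0.008,-0.004,0.09,-1],[0,0.001,-0.0003,0.008,-0.004,0.09,-1],[0,0.001,-0.0003,0.008,-0.004,0.09,-1],[0,0.001,-0.0003,0.008,-0.004,0.09,-1],[0,0.001,-0.0003,0.008,-0.004,0.09,-1],[0,0.001,-0.0003,0.008,-0.004,0.09,-1],[0,0.001,-0.0003,0.008,-0.004,0.09,-1]]}}

```text
t: 14.8
ee_pos: [0.5903, -0.0306, 0.1196]
orientation: [[0.959, -0.283, -0.002], [-0.283, -0.959, 0.001], [-0.002, 0.0, -1.0]]
ft_force: [0.6, 0.4, -2.1]
grip_width: 0.0481
```

Run:
```python
from h import *
s=manip.read_state();print(s['ee_pos'],s['ft_force'],s['qd'].round(2))
plan([.590,-.0318,.080],73.5)
```

```text
[ 0.59029997 -0.03057601  0.11957974] [ 0.6254858   0.39096157 -2.10352282] [ 0.08  0.03  0.14  0.13 -0.04  0.13  0.04]
turn [0.     0.0007 0.0004] shift [0.0005 0.0042 0.1319] mm [ 0.1  1.3 39.6] t 14.8
```

Emit:
{"api": "servo_tool", "payload": {"steps": [[0,0.0003,0.0002,0.001,0.003,0.02,-1],[0,0.0003,0.0002,0.001,0.003,0.04,-1],[0,0.0003,0.0002,0.001,0.003,0.06,-1],[0,0.0003,0.0002,0.001,0.003,0.08,-1],[0,0.0003,0.0002,0.001,0.003,0.1,-1],[0,0.0003,0.0002,0.001,0.003,0.12,-1],[0,0.0003,0.0002,0.001,0.003,0.12,-1],[0,0.0003,0.0002,0.001,0.003,0.12,-1]]}}

```text
t: 15.47
ee_pos: [0.5891, -0.0314, 0.0821]
orientation: [[0.959, -0.283, -0.004], [-0.283, -0.959, 0.001], [-0.004, 0.001, -1.0]]
ft_force: [0.3, -0.8, -0.7]
grip_width: 0.048
```

Run:
```python
from h import *
s=manip.read_state();print(s['ee_pos'],s['ft_force'],s['moment'])
plan([.590,-.0318,.055],73.5)
```

```text
[ 0.58905074 -0.03144425  0.08205631] [ 0.25155839 -0.81294501 -0.72398752] [-0.02015597 -0.06141133  0.06262936]
turn [0.0002 0.0013 0.0002] shift [0.0038 0.0002 0.0902] mm [ 1.1  0.1 27.1] t 15.47
```

Emit:
{"api": "servo_tool", "payload": {"steps": [[0,0.0007,0,0.003,0,0.02,-1],[0,0.0007,0,0.003,0,0.04,-1],[0,0.0007,0,0.003,0,0.06,-1],[0,0.0007,0,0.003,0,0.08,-1],[0,0.0007,0,0.003,0,0.092,-1],[0,0.0007,0,0.003,0,0.092,-1],[0,0.0007,0,0.003,0,0.092,-1],[0,0.0007,0,0.003,0,0.092,-1],[0,0.0007,0,0.003,0,0.092,-1]]}}

```text
t: 16.22
ee_pos: [0.5908, -0.0317, 0.0556]
orientation: [[0.959, -0.283, 0.0], [-0.283, -0.959, -0.0], [0.0, 0.0, -1.0]]
ft_force: [-0.3, -0.1, -1.4]
grip_width: 0.048
```

Run:
```python
from h import *
s=manip.read_state();print(s['ee_pos'],s['ft_force'],s['moment'])
```

```text
[ 0.59081708 -0.03170825  0.05564332] [-0.34645812 -0.0874847  -1.44821585] [-0.01802435  0.02057318  0.0527129 ]
```

Emit:
{"api": "servo_tool", "payload": {"steps": [[0,0,0,0,0,0.007,-1],[0,0,0,0,0,0.007,-1],[0,0,0,0,0,0.007,-1],[0,0,0,0,0,0.007,1],[0,0,0,0,0,0.007,1],[0,0,0,0,0,0.007,1],[0,0,0,0,0,0.007,1],[0,0,0,0,0,0.007,1],[0,0,0,0,0,0.007,1],[0,0,0,0,0,0.007,1],[0,0,0,0,0,0.007,1],[0,0,0,0,0,0.007,1]]}}

```text
t: 17.22
ee_pos: [0.5904, -0.0318, 0.0531]
orientation: [[0.959, -0.283, -0.001], [-0.283, -0.959, -0.0], [-0.001, 0.0, -1.0]]
ft_force: [-0.3, 0.1, 0.1]
grip_width: 0.0857
```

Emit:
{"api": "servo_tool", "payload": {"steps": [[0,0,0,0,0,-0.05,1],[0,0,0,0,0,-0.1,1],[0,0,0,0,0,-0.2,1],[0,0,0,0,0,-0.3,1],[0,0,0,0,0,-0.3,1],[0,0,0,0,0,-0.3,1],[0,0,0,0,0,-0.3,1],[0,0,0,0,0,-0.3,1]]}}

```text
t: 17.88
ee_pos: [0.5891, -0.0318, 0.1416]
orientation: [[0.959, -0.283, -0.004], [-0.283, -0.959, -0.0], [-0.004, 0.001, -1.0]]
ft_force: [0.1, -0.1, 0.3]
grip_width: 0.0859
```

Run:
```python
from h import *
im=grab('wrist','w6'); s=grab('scene','s6')
a=im['frame'][150:310,210:420]; b=s['frame'][225:305,240:345]
cv2.imwrite('pics/c6.png',cv2.resize(np.hstack([cv2.resize(a,(630,480)),cv2.resize(b,(630,480))]),(800,305))[:,:,::-1])
F=im['frame'].astype(int)
c=cont(im,F.max(2)<38,(280,190,345,275)); print('head',cv2.minAreaRect(W(im,c,.096)),cv2.boundingRect(c))
st=manip.read_state();print(st['ee_pos']); plan([.5908,-.0319,.0745],73.5)
```

```text
head ((593.731201171875, -32.70771026611328), (19.319561004638672, 21.48605728149414), 73.48796081542969) (299, 240, 33, 35)
[ 0.58904916 -0.03177767  0.14135098]
turn [0.0004 0.0012 0.0002] shift [ 0.0066 -0.0015  0.2228] mm [ 2.  -0.5 66.8] t 17.98
```

View pics/c6.png

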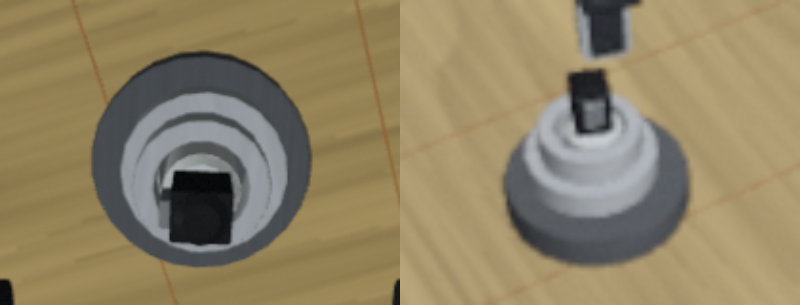

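Both rings nested flat and home, and the head sits at 73.5° in line with the jaws. I'll descend to grip.

Emit:
{"api": "servo_tool", "payload": {"steps": [[0,0.0006,0,0.004,-0.001,0.06,1],[0,0.0006,0,0.004,-0.001,0.12,1],[0,0.0006,0,0.004,-0.001,0.18,1],[0,0.0006,0,0.004,-0.001,0.216,1],[0,0.0006,0,0.004,-0.001,0.216,1],[0,0.0006,0,0.004,-0.001,0.216,1],[0,0.0006,0,0.004,-0.001,0.216,1]]}}

```text
t: 18.57
ee_pos: [0.5923, -0.0317, 0.0789]
orientation: [[0.959, -0.283, 0.002], [-0.283, -0.959, -0.001], [0.002, 0.0, -1.0]]
ft_force: [0.3, 0.1, -0.2]
grip_width: 0.0854
```

Run:
```python
from h import *
s=manip.read_state();print(s['ee_pos'],s['ft_force'],s['qd'].round(2)); plan([.5906,-.0319,.0755],73.5)
```

```text
[ 0.59228512 -0.03168672  0.07891807] [ 0.28797902  0.11615396 -0.16999346] [ 0.19 -0.89 -0.2  -0.73 -0.03 -0.09  0.  ]
turn [ 0.     -0.0007  0.0002] shift [-0.0052  0.0023  0.0114] mm [-1.6  0.7  3.4] t 18.57
```

Emit:
{"api": "servo_tool", "payload": {"steps": [[0,-0.0003,0,-0.004,0.002,0.008,1],[0,-0.0003,0,-0.004,0.002,0.008,1],[0,-0.0003,0,-0.004,0.002,0.008,-1],[0,-0.0003,0,-0.004,0.002,0.008,-1],[0,-0.0003,0,-0.004,0.002,0.008,-1],[0,-0.0003,0,-0.004,0.002,0.008,-1],[0,-0.0003,0,-0.004,0.002,0.008,-1],[0,-0.0003,0,-0.004,0.002,0.008,-1],[0,-0.0003,0,-0.004,0.002,0.008,-1],[0,-0.0003,0,-0.004,0.002,0.008,-1],[0,-0.0003,0,-0.004,0.002,0.008,-1],[0,-0.0003,0,-0.004,0.002,0.008,-1]]}}

```text
t: 19.57
ee_pos: [0.5907, -0.0317, 0.0765]
orientation: [[0.959, -0.284, 0.001], [-0.284, -0.959, -0.0], [0.001, -0.0, -1.0]]
ft_force: [-1.9, 0.3, 5.7]
grip_width: 0.0188
```

Run:
```python
from h import *
s=manip.read_state();print(s['ee_pos'],s['ft_force'],s['moment'],s['grip_width']); plan([.5906,-.0319,s['ee_pos'][2]],73.5)
im=grab('scene','s7'); cv2.imwrite('pics/c7.png',cv2.resize(im['frame'][205:305,230:350],(720,600))[:,:,::-1])
```

```text
[ 0.59068787 -0.03171866  0.07653182] [-1.90006928  0.29282341  5.74918875] [ 0.21380653  0.30821145 -0.30855922] 0.018824007070633093
turn [-0.     -0.0003  0.0001] shift [-0.0001  0.0007 -0.    ] mm [-0.   0.2 -0. ] t 19.57
```

View pics/c7.png

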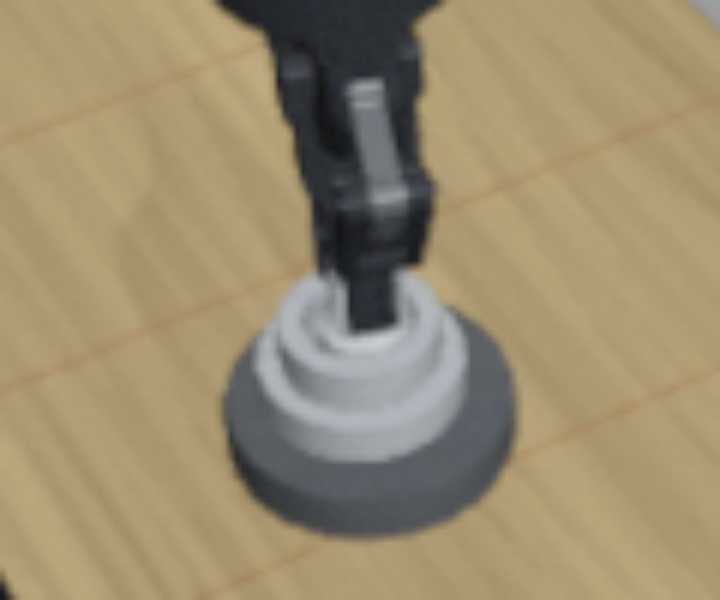

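Gripped at 18.8 mm, which is the 20 mm head with the button flush (the pads read 1–2 mm low, as on the rings). I'll pull up.

Emit:
{"api": "servo_tool", "payload": {"steps": [[0,0,0,0,0,-0.01,-1],[0,0,0,0,0,-0.025,-1],[0,0,0,0,0,-0.04,-1],[0,0,0,0,0,-0.055,-1],[0,0,0,0,0,-0.07,-1],[0,0,0,0,0,-0.085,-1],[0,0,0,0,0,-0.1,-1],[0,0,0,0,0,-0.1,-1],[0,0,0,0,0,-0.1,-1]]}}

```text
t: 20.37
ee_pos: [0.5903, -0.0318, 0.1062]
orientation: [[0.959, -0.283, 0.0], [-0.283, -0.959, -0.0], [0.0, 0.0, -1.0]]
ft_force: [1.1, 1.4, -3.1]
grip_width: 0.0187
```

Run:
```python
from h import *
s=manip.read_state();print(s['ee_pos'],s['ft_force'],s['grip_width']); plan([.5907,-.0317,.0765+.080],73.5)
```

```text
[ 0.59026174 -0.03181732  0.10622744] [ 1.146913    1.43003233 -3.10021875] 0.018713024391627708
turn [ 0.0001 -0.0002  0.0002] shift [ 0.0014 -0.0008 -0.1676] mm [  0.4  -0.2 -50.3] t 20.37
```

Emit:
{"api": "servo_tool", "payload": {"steps": [[0,0,0,0,0,-0.015,-1],[0,0,0,0,0,-0.03,-1],[0,0,0,0,0,-0.045,-1],[0,0,0,0,0,-0.06,-1],[0,0,0,0,0,-0.075,-1],[0,0,0,0,0,-0.09,-1],[0,0,0,0,0,-0.105,-1],[0,0,0,0,0,-0.12,-1],[0,0,0,0,0,-0.135,-1],[0,0,0,0,0,-0.15,-1],[0,0,0,0,0,-0.16,-1],[0,0,0,0,0,-0.16,-1]]}}

```text
t: 21.37
ee_pos: [0.5902, -0.0319, 0.1547]
orientation: [[0.959, -0.283, 0.0], [-0.283, -0.959, -0.001], [0.0, 0.0, -1.0]]
ft_force: [1.5, 2.5, -6.9]
grip_width: 0.019
```

Run:
```python
from h import *
s=manip.read_state();print(s['ee_pos'],s['ft_force'],s['grip_width'])
```

```text
[ 0.59021555 -0.03192647  0.15465435] [ 1.53165088  2.49620725 -6.89380232] 0.01901343455426931
```

Emit:
{"api": "servo_tool", "payload": {"steps": [[0,0,0,0,0,-0.005,-1],[0,0,0,0,0,-0.01,-1],[0,0,0,0,0,-0.01,-1],[0,0,0,0,0,-0.01,-1],[0,0,0,0,0,-0.01,-1],[0,0,0,0,0,-0.01,-1]]}}

```text
t: 21.87
ee_pos: [0.5901, -0.032, 0.1567]
orientation: [[0.959, -0.283, -0.0], [-0.283, -0.959, -0.0], [-0.0, 0.0, -1.0]]
ft_force: [1.9, 2.9, -7.0]
grip_width: 0.0186
```

Run:
```python
from h import *
s=manip.read_state();print(s['ee_pos'],s['ft_force'],s['grip_width'],s['qd'].round(2))
```

```text
[ 0.5901099  -0.03195294  0.15674413] [ 1.9320413   2.91908694 -6.95825791] 0.018586203662586516 [ 0.04  0.01  0.    0.04 -0.01 -0.02 -0.01]
```

Emit:
{"api": "servo_tool", "payload": {"steps": [[0,0,0,0,0,-0.005,-1],[0,0,0,0,0,-0.008,-1],[0,0,0,0,0,-0.008,-1],[0,0,0,0,0,-0.008,-1],[0,0,0,0,0,-0.008,-1],[0,0,0,0,0,-0.008,-1]]}}

```text
t: 22.37
ee_pos: [0.5895, -0.032, 0.157]
orientation: [[0.959, -0.283, -0.001], [-0.283, -0.959, 0.0], [-0.001, 0.0, -1.0]]
ft_force: [5.4, 3.4, -16.6]
grip_width: 0.0187
```

Run:
```python
from h import *
s=manip.read_state();print(s['ee_pos'],s['ft_force'],s['grip_width'],s['qd'].round(2))
```

```text
[ 0.58949825 -0.03197405  0.15696568] [  5.43344488   3.36883086 -16.60111426] 0.018693188597246155 [ 0.07  0.02 -0.1  -0.04  0.05  0.02  0.  ]
```

The hard stop is felt: force rose to 17 N at an 80.4 mm rise. I'll hold and check that it's steady.

Emit:
{"api": "servo_tool", "payload": {"steps": [[0,0,0,0,0,0,-1],[0,0,0,0,0,0,-1],[0,0,0,0,0,0,-1],[0,0,0,0,0,0,-1],[0,0,0,0,0,0,-1],[0,0,0,0,0,0,-1],[0,0,0,0,0,0,-1],[0,0,0,0,0,0,-1],[0,0,0,0,0,0,-1],[0,0,0,0,0,0,-1]]}}

```text
t: 23.2
ee_pos: [0.5895, -0.032, 0.1569]
orientation: [[0.959, -0.283, -0.001], [-0.283, -0.959, 0.0], [-0.001, 0.0, -1.0]]
ft_force: [5.0, 2.7, -17.4]
grip_width: 0.0184
```

Run:
```python
from h import *
s=manip.read_state();print(s['ee_pos'],s['ft_force'],s['grip_width'],s['qd'].round(2))
im=grab('scene','s8'); cv2.imwrite('pics/c8.png',cv2.resize(im['frame'][175:305,213:367],(710,600))[:,:,::-1])
```

```text
[ 0.58950829 -0.03196499  0.1569422 ] [  4.95777905   2.66170332 -17.44090454] 0.018415570096711 [ 0.18 -0.06 -0.   -0.01 -0.08  0.03  0.05]
```

View pics/c8.png

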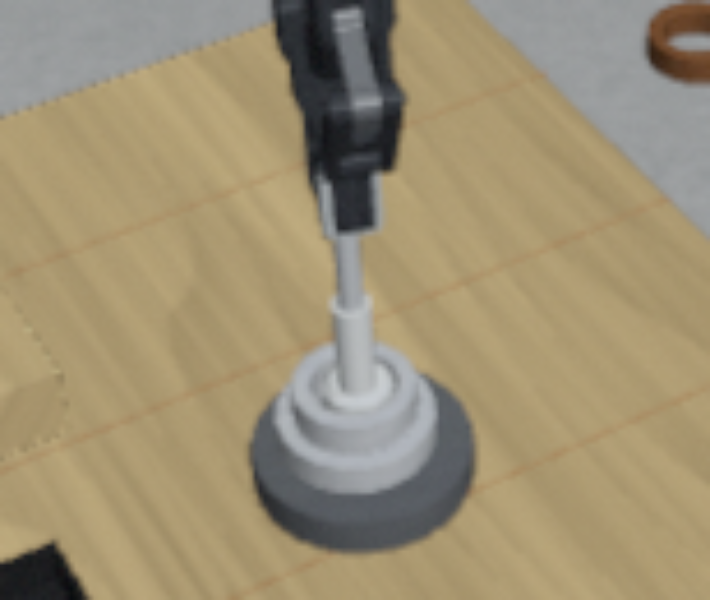

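Both tubes are out, the head is gripped, and the rings are flat. Everything is steady, so I'll hand in.

```bash
python3 -c "
from plant import manip
print(manip.hand_in())"
```

```text
the job is handed in; nothing more can be done
None
```

The job is handed in with the mast fully extended and the head still gripped. Hand-in gave no verdict.

**What I did:** I threaded the wide steel ring down over the mast first, then the narrow one on top. Then I gripped the head across its button, pulled it straight up past the first stop to the second, and held it there. I left the black and brown look-alikes alone.

**Last checks:**
- **Extension:** the head rose 80.4 mm, and the pull force went from 7 N to 17 N at the hard stop. It stayed steady over a 0.8 s hold. Total time was about 23 s.
- **Picture:** the last view shows both tubes out and both rings lying flat and nested on the foot, clear of the fingers.
- **Disagreements:** the top and wrist cameras put the foot about 2 mm apart, and I used the wrist camera. The gripper opening reads 1–2 mm less than the true sizes, so 18.4 mm on the 20 mm head means the button is flush.
- **Not measured:** I did not measure how far the bystanders moved. I kept the arm clear of them and felt no contact.

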